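# Make up the setting-out kit and the fixing kit

## Task

Make up the two site kits from the loose tools on the bench: the setting-out kit in the blue foam-lined tray gets the yellow tape measure, standing upright, and the black-and-white marker; the fixing kit in the red foam-lined tray gets the red box of screws, the black strip of screwdriver bits, standing upright, and the steel nail punch. Seat each one fully down in the cut-out made for it, either way round. Leave the red carpenter's pencil where it lies: it belongs to neither kit.

Things in the scene. Friction and masses are not known exactly. Their poses are not given: they have to be found in the camera images.
- blue_tray: Setting-out kit tray, fixed: blue shell 142 (x) x 170 (y) x 21 mm, 12 mm lips at the y ends, black foam with blue-floored cut-outs. Origin under its centre, z up; foam top 20 mm, floors of cut-outs and scoop 6 mm above the origin. Cut-outs (x by y, centre x, y, mm): marker 28x150 at (-34, 0), with a finger scoop 68x36 across its middle; tape measure 54x104 at (33, 0).
- red_tray: Fixing kit tray, fixed: red shell 157 (x) x 204 (y) x 21 mm, 12 mm lips at the y ends, black foam. Origin under its centre, z up; foam top 20, floors of cut-outs and scoops 6 mm above the origin. Cut-outs (x by y, centre x, y, mm): punch 24x119 at (-43.5, -32.5), finger scoop 64x62 there; screw box 75x117 at (30, -32.5); bit strip, lying along tray x, 89x28 at (22, 64), scoop 36x64 there.
- tape_measure: Yellow and black tape measure standing upright on its base, 41 (x) x 89 (y) x 70 (z) mm, 0.32 kg. Origin under its centre, z up. Grasp across the 40 mm width (its x); the case reaches from y = -29 to +44 mm, a thin blade stub sticks out at -y.
- marker_mid (a point): Marker pen lying on its side, white barrel and black cap, 135 mm long along its y (cap at -y), 13 to 16 mm thick, 16 g; it can roll. This point is the middle of the pen on its axis, 7 mm above what it lies on. Grasp across the pen.
- screw_box: Closed red cardboard box of screws with a pale label on its side, 62 (x) x 105 (y) x 60 (z) mm, 0.48 kg. Origin under its centre, z up. Grasp across the 62 mm width (its x).
- bit_strip: Black strip holding six upright hex bits with coloured collars, 16 (x) x 75 (y) x 36 (z) mm over the bits, 50 g. Origin under its centre, z up. The strip itself is 14 mm high: grasp it there across its 16 mm width (its x), low down.
- punch_mid (a point): Steel nail punch lying on its side, 105 mm long along its y, tapering to a thin tip at -y, knurled body 10 mm round from y = -18 to +52 mm, 60 g; it can roll. This point is the middle of the length on the axis, 5 mm above what it lies on. Grasp across the knurled body, about y = +15 mm (centre of mass).
- pencil: Flat red carpenter's pencil lying on the bench, 15 (x) x 168 (y) x 8 (z) mm. Belongs to neither kit. Origin under its centre.

How it is judged:
By the outcome, as a careful person would: the job done as asked, in the order asked, and still so for the second after the job is handed in, with the robot touching nothing.
It also fails if it takes over 128 s, if anything falls off the work surface, if the arm or the gripper's body presses on something with over 40 N, if the wrist force passes 120 N, or if a joint passes its speed limit or range.

## Robot

A 6-joint arm with a two-finger parallel gripper is mounted at the origin on the work surface; the furniture and walls round the work are solid. World frame = base frame: x ahead of the robot, y to its left, z up, the work surface at z = 0. Lengths are in m, angles in rad, forces in N, time in s.
With the tool pointing down it reaches from about 0.375 to 0.975 m from the base axis. Payload 3.8 kg.
Tool frame: the origin (TCP) lies midway between the tips of the shut fingers; the grasp point (between the pads) lies 19 mm behind it; z points along the fingers, y is the line along which they close (so a half turn about z gives the same grasp; the last joint's range is limited). The gripper opens to 85 mm and grips with 20 to 120 N. Pads are 22 mm wide; open, the fingers measure 114 mm over their backs; the gripper's body (76 mm by 85 mm) begins 54 mm behind the grasp point. The pads swing forward as they close: fully open they stand 13 mm farther back than shut.
Start: joints at [-1.24, 0.264, 1.604, -0, 1.274, -0.037], TCP at [0.243, -0.63, 0.231] pointing down, gripper open.
Joint ranges: [-2.63, 2.63], [-0.94, 2.18], [0.31, 2.57], [-1.31, 4.45], [0, 2.66], [-2.55, 2.55]. Speed limits (rad/s): [2.57, 2.57, 3.14, 3.14, 3.14, 3.14].

## Interface

Orientations are given as a rotation vector (axis times angle).
In Python, from workcell import status, read_camera, workorder, masks_of gives the robot as it stands.
- The arm moves only by the tool drive_tool, never from a script. Its argument "rows" is a list of rows, each a list of 7 numbers: the turn, a rotation vector about the tool's x, y, z in degrees, then the shift along the tool's x, y, z in m, then the opening, from 0 (shut) to 1 (fully open). In form: [[ax, ay, az, tx, ty, tz, claw], ...]. A call has 1 to 8 rows; each row shifts and turns the commanded pose from where the row before left it, along the tool's axes as they then stand; what a row does not reach is not made up. A row lasts 1/12 s, in which the tool goes at most 41.7 mm and 7.16 degrees, less where a joint would pass 70% of its speed; a pose out of reach is approached as far as the arm can. A call is refused whole if a number of a shift passes 0.0417 or a number of a turn 7.16, either way. A call with a gripper value outside its range is refused whole. The fingers move at their own pace and stop on an object; "force" is the grip in N (left out, the last holds). Time passes only in rows, so rows that do not move let the fingers close. It gives the time, the measured TCP pose, the force, the opening and the grip force at its end, in the units of the state.
- status.read_state(): the state, without advancing time (a new reading comes with each control period).
- read_camera(name): name is "scene" or "top"; returns a dict with "color" (400x640x3 uint8, red, green, blue), "intrinsics" (3x3 intrinsics, pixels), "D" ([k1, k2, p1, p2, k3] as OpenCV has them; the pictures are not rectified), "world_from_camera" (4x4, takes a point from camera to world coordinates). Camera axes: x right, y up, looking along -z (the intrinsics and any distortion apply to the point x, -y, -z); pixel columns grow to the right and rows downward; lengths in m; the calibration is good to about 2 mm. A picture is of the moment at which its call begins. There is no depth.
- workorder.finish_job(): hands the job in; it is judged then, once.
Trained networks look in a picture, given as the dict that the camera call returned (one of the last four; its "shot" number tells which), for a name from the list of things; names that differ only in an ending like _2 or _b are one class to them, and where a whole thing is asked for, a point or a joint stands for the part that bears it (a point fixed in the world has none). Each returns a list of dicts, best first, with "score" (0 to 1); they miss things now and then, are a little off and sometimes report something else, mostly with a low value. They report only what shows in the picture. A call takes as long as a camera call.
- masks_of(picture, name): "mask" (400x640 bool, what is visible of it) and "bbox" ([left, top, right, bottom] in pixels, round what is visible of it).
The state is a dict: "time": time; "q": joint angles; "joint_vel": joint speeds; "joint_torque": joint torques, N m; "tool_pos": TCP position; "tcp_rot": TCP orientation; "wrist_force": force on the tool from outside, world axes, zero at the start; "torque": the same for the moment, N m; "width": opening from 0.0 (shut) to 1.0 (fully open); "grip_force": force on a finger pad.
Only numpy, scipy, OpenCV 4.12 (cv2) and the standard library are available. Lean on these libraries where they do the work, as an engineer would, in place of code of your own. Each camera call takes 0.05 s, during which the arm holds its last target. There are 200 camera calls.

## Working session

There is one attempt and no reset: what is moved stays moved. The work goes in short steps, Python scripts to look and compute and a tool call to move; the robot and the scene stay as the last step left them, time stands still between calls to the robot, and variables do not carry over. Pictures are saved under pics/ and viewed, at most 14 in all, crops included, and the job is handed in when it is done.

Besides the shell and the picture viewer there is one more tool, called after "Emit:" as name(argument=value, ...), one argument or row to a line, values as JSON. drive_tool: Moves the arm, as the interface text tells. Its arguments: {"type":"object","properties":{"rows":{"type":"array"},"force":{"type":"number"}},"required":["rows"]}

```bash
ls; mkdir -p pics; cat > h.py <<'E'
import numpy as np, cv2
from workcell import status, read_camera, workorder, masks_of
def ray(p,uv):
    uv=np.array(uv,float).reshape(-1,1,2)
    n=cv2.undistortPoints(uv,np.array(p["intrinsics"],float),np.array(p["D"],float)).reshape(-1,2)
    T=np.array(p["world_from_camera"]); d=np.c_[n[:,0],-n[:,1],-np.ones(len(n))]@T[:3,:3].T
    return T[:3,3],d
def atz(p,uv,z):
    c,d=ray(p,uv); return c+d*((z-c[2])/d[:,2])[:,None]
def proj(p,X):
    T=np.linalg.inv(np.array(p["world_from_camera"])); X=np.atleast_2d(X)@T[:3,:3].T+T[:3,3]
    X=X*[1,-1,-1]
    return cv2.projectPoints(X,np.zeros(3),np.zeros(3),np.array(p["intrinsics"],float),np.array(p["D"],float))[0].reshape(-1,2)
def save(p,n): cv2.imwrite("pics/"+n,p["color"][:,:,::-1])
E
python3 - <<'E'
from h import *
np.set_printoptions(precision=4,suppress=True)
print(status.read_state())
for c in ["top","scene"]:
    p=read_camera(c); save(p,c+"0.png"); print(c,p["world_from_camera"],p["intrinsics"][0])
    for n,z in [("blue_tray",.02),("red_tray",.02),("tape_measure",.07),("marker_mid",.007),("screw_box",.06),("bit_strip",.014),("punch_mid",.005),("pencil",.004)]:
        for m in masks_of(p,n)[:2]:
            k=m["mask"]; cs,_=cv2.findContours(k.astype(np.uint8),0,1)
            pts=max(cs,key=len).reshape(-1,2)
            W=atz(p,pts,z)[:,:2]
            r=cv2.minAreaRect(W.astype(np.float32)*1000)
            print(n,round(m["score"],2),m["bbox"],k.sum(),"rect mm",np.round(r[0],1),np.round(r[1],1),round(r[2],1))
E
```

```text
pics
{'time': 0.0, 'q': array([-1.2399,  0.2648,  1.6054, -0.    ,  1.2737, -0.0369]), 'joint_vel': array([-0.0008, -0.0006,  0.0014, -0.0007, -0.0022, -0.0011]), 'joint_torque': array([ -0.    , -51.511 , -36.7315,  -0.    ,   0.0129,   0.    ]), 'tool_pos': array([ 0.2425, -0.6291,  0.2299]), 'tcp_rot': array([-3.0864, -0.5741,  0.0005]), 'wrist_force': array([-0.5502,  0.4034, -0.1198]), 'torque': array([ 0.0029, -0.0112, -0.0127]), 'grip_force': 0.0, 'width': 1.0021813358055505}
top [[ 0.0018  0.9953 -0.097   0.4251]
 [-0.9999  0.0004 -0.0154 -0.0152]
 [-0.0153  0.097   0.9952  0.9303]
 [ 0.      0.      0.      1.    ]] [402.8087   0.     317.584 ]
blue_tray 0.65 [218.8, 121.8, 297.4, 185.1] 4798 rect mm [612.6 137. ] [191.4 148.1] 89.4
red_tray 0.73 [320.6, 123.5, 420.5, 193.2] 6273 rect mm [ 607.  -126.6] [159.9 223.5] 1.5
tape_measure 0.85 [323.7, 212.6, 347.0, 261.1] 675 rect mm [423.8 -44. ] [41.2 84.9] 75.7
marker_mid 0.77 [378.6, 203.8, 384.7, 263.3] 359 rect mm [ 428.9 -147.4] [135.2  16.1] 3.7
screw_box 0.98 [414.7, 221.5, 451.8, 271.8] 1661 rect mm [ 406.1 -247.5] [103
[... 554 characters left out ...]
37.5, 181.0, 441.1, 220.4] 2679 rect mm [ 589.5 -129.7] [201.4 225. ] 1.4
tape_measure 0.76 [307.3, 200.9, 340.0, 237.9] 855 rect mm [350.4 -91.3] [166.2  70.5] 34.8
marker_mid 0.53 [350.2, 222.5, 380.0, 252.6] 231 rect mm [ 427.8 -149.3] [149.8  16.5] 4.8
screw_box 0.57 [377.4, 216.1, 422.7, 273.3] 1757 rect mm [ 359.7 -273.9] [200.8  85.3] 8.4
bit_strip 0.78 [247.1, 196.4, 269.5, 214.7] 286 rect mm [424.8 149.6] [122.   51.9] 35.1
punch_mid 0.51 [287.0, 211.6, 298.2, 224.9] 65 rect mm [425.2  42.1] [77.2 13.5] 12.5
punch_mid 0.48 [338.1, 182.6, 443.3, 221.3] 2812 rect mm [ 621.9 -115.3] [236.8 216.1] 89.6
pencil 0.64 [209.2, 192.6, 252.5, 210.8] 227 rect mm [418.7 240.8] [ 34.  128.5] 78.8
```

```bash
python3 - <<'E'
import cv2
a=cv2.imread("pics/top0.png")
cv2.imwrite("pics/top0c.png",cv2.resize(a[105:290,190:460],None,fx=2.96,fy=2.96,interpolation=cv2.INTER_CUBIC))
b=cv2.imread("pics/scene0.png")
cv2.imwrite("pics/scene0c.png",cv2.resize(b[150:290,190:460],None,fx=2.96,fy=2.96,interpolation=cv2.INTER_CUBIC))
E
```

```text
(no output)
```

View pics/top0c.png

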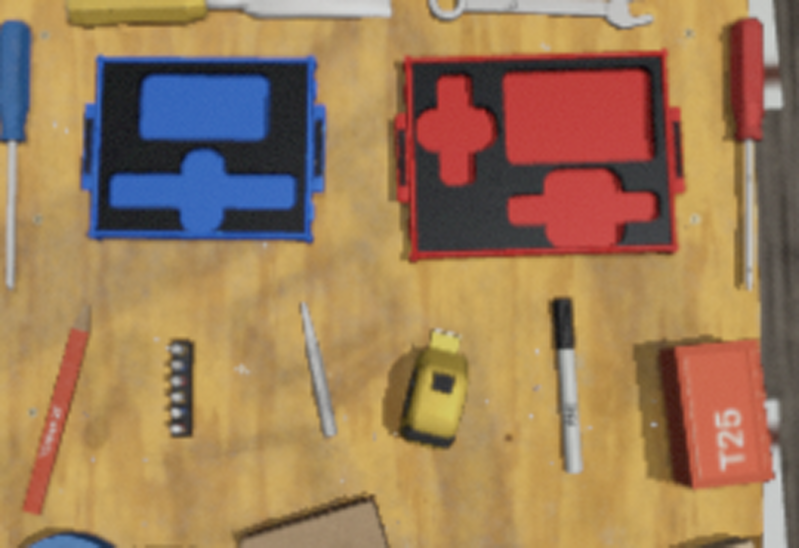

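View pics/scene0c.png

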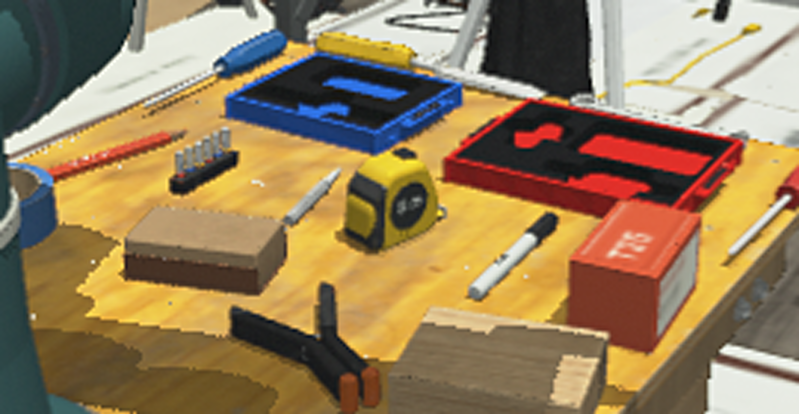

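View pics/scene0.png

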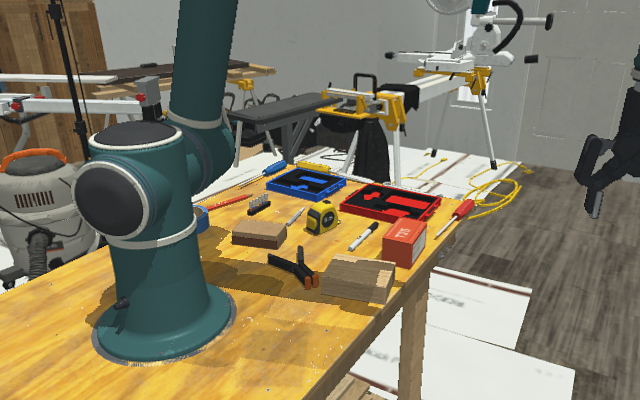

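The top view shows the blue tray at about (258,153) px, the red at (372,157), and the loose tools in a row at rows 205–275. Both trays lie nearly square to the world axes. The tools lie mostly along world x, so all but the bit strip need about a 90° turn. Next I'll fit accurate poses.

```bash
cat > fit.py <<'E'
from h import *
from scipy.optimize import minimize
S=4
def poly(p,P): # world points -> hull mask, supersampled
    m=np.zeros((400*S,640*S),np.uint8); q=proj(p,P)
    cv2.fillConvexPoly(m,cv2.convexHull(np.round((q+.5)*S).astype(np.int32)),1); return m
def pts(pose,L):
    x,y,a=pose; c,s=np.cos(a),np.sin(a); L=np.array(L,float)
    return np.c_[x+c*L[:,0]-s*L[:,1],y+s*L[:,0]+c*L[:,1],L[:,2]]
def up(m): return cv2.resize(m.astype(np.uint8),None,fx=S,fy=S,interpolation=cv2.INTER_NEAREST)
def iou(a,b): return (a&b).sum()/max(1,(a|b).sum())
def rect(w,h,cx,cy,z): return [[cx+i*w/2e3-0 if 0 else (cx+i*w/2)/1e3,(cy+j*h/2)/1e3,z/1e3] for i,j in((-1,-1),(1,-1),(1,1),(-1,1))]
def box(w,h,z0,z1,cx=0,cy=0): return rect(w,h,cx,cy,z0)+rect(w,h,cx,cy,z1)
def fit(views,render,p0):
    f=lambda v:-sum(iou(render(p,v*np.array([1,1,5])),m) for p,m in views)
    p0=np.array(p0)/[1,1,5]
    r=minimize(f,p0,method="Nelder-Mead",options=dict(initial_simplex=p0+np.array([[0,0,0],[.012,.004,0],[-.004,.012,0.01],[.004,-.004,.03]]),xatol=1e-4,fatol=1e-4))
    return r.x*[1,1,5],-r.fun/len(views)
def tray(slots,w,h):
    def R(p,pose):
        m=0
        for s in slots: m=m|(poly(p,pts(pose,rect(*s,20)))&poly(p,pts(pose,rect(*s,6))))
        return m
    return R
BL=tray([(28,150,-34,0),(68,36,-34,0),(54,104,33,0)],142,170)
RD=tray([(24,119,-43.5,-32.5),(64,62,-43.5,-32.5),(75,117,30,-32.5),(89,28,22,64),(36,64,22,64)],157,204)
def floor(p,hull,blue):
    c=p["color"].astype(int); h=(c[:,:,2]-c[:,:,0]>60) if blue else (c[:,:,0]-c[:,:,2]>60)&(c[:,:,0]-c[:,:,1]>60)
    return h
E
python3 - <<'E'
from fit import *
np.set_printoptions(precision=4,suppress=True)
V=[read_camera("top"),read_camera("scene")]
g={n:[(p,up(masks_of(p,n)[0]["mask"])) for p in V] for n in ["tape_measure","screw_box","bit_strip","pencil"]}
solid=lambda B:(lambda p,q:poly(p,pts(q,B)))
tp=[[x,y,z] for x in(-.02,.02) for y,z in((-.029,0),(.044,0),(.044,.045),(.03,.066),(.01,.07),(-.01,.066),(-.029,.045))]+[[x,-.045,z] for x in(-.009,.009) for z in (.004,.012)]
for n,B,p0 in [("tape_measure",tp,(.424,-.05,np.pi/2-.25)),("screw_box",box(62,105,0,60),(.41,-.24,np.pi/2+.1)),("bit_strip",box(16,75,0,14),(.424,.152,np.pi/2)),("pencil",box(15,168,0,8),(.41,.249,np.pi/2-.25))]:
    for v in (g[n],g[n][:1],g[n][1:]):
        r,s=fit(v,solid(B),p0); print(n,r[:2]*1000,np.degrees(r[2]),round(s,3))
for n,R,b,p0 in [("blue_tray",BL,1,(.615,.137,0)),("red_tray",RD,0,(.61,-.127,0))]:
    p=V[0]; w=(142,170) if b else (157,204)
    inn=poly(p,pts(p0,rect(w[0]-12,w[1]-12,0,0,20)))  # rough inside of shell rim
    m=up(floor(p,None,b))&inn
    # iterate once with refined window
    for _ in range(3):
        r,s=fit([(p,m)],R,p0); m=up(floor(p,None,b))&poly(p,pts(r,rect(w[0]-10,w[1]-10,0,0,20))); p0=r
    print(n,r[:2]*1000,np.degrees(r[2]),round(s,3))
    o=V[0]["color"].copy()
    e=cv2.resize(R(p,r)*255,(640,400),interpolation=cv2.INTER_AREA)
    print("outer px",proj(p,pts(r,rect(*w,0,0,21))).round(1).tolist())
for n,z in [("marker_mid",.007),("punch_mid",.005)]:
    for p in V:
        k=masks_of(p,n)[0]["mask"]; cs,_=cv2.findContours(k.astype(np.uint8),0,1)
        ys,xs=np.nonzero(k); W=atz(p,np.c_[xs,ys],z)[:,:2]; r=cv2.minAreaRect(W.astype(np.float32)*1000)
        u=np.linalg.svd(W-W.mean(0))[2][0]; print(n,r[0],r[1],"dir",np.degrees(np.arctan2(u[1],u[0])),"centroid",W.mean(0))
E
```

```text
Traceback (most recent call last):
IndexError: list index out of range
```

```bash
cat >> fit.py <<'E'
def views(n,cams=("top","scene")):
    out=[]
    for c in cams:
        for _ in range(4):
            p=read_camera(c); r=masks_of(p,n)
            if r: out.append((p,up(r[0]["mask"]))); break
    return out
E
cat > m1.py <<'E'
from fit import *
np.set_printoptions(precision=4,suppress=True)
g={n:views(n) for n in ["tape_measure","screw_box","bit_strip","pencil","marker_mid","punch_mid"]}
solid=lambda B:(lambda p,q:poly(p,pts(q,B)))
tp=[[x,y,z] for x in(-.02,.02) for y,z in((-.029,0),(.044,0),(.044,.045),(.03,.066),(.01,.07),(-.01,.066),(-.029,.045))]+[[x,-.045,z] for x in(-.009,.009) for z in (.004,.012)]
for n,B,p0 in [("tape_measure",tp,(.424,-.05,np.pi/2-.25)),("screw_box",box(62,105,0,60),(.41,-.24,np.pi/2+.1)),("bit_strip",box(16,75,0,14),(.424,.152,np.pi/2)),("pencil",box(15,168,0,8),(.41,.249,np.pi/2-.25))]:
    for v in [g[n]]+[[a] for a in g[n]]:
        r,s=fit(v,solid(B),p0); print(n,r[:2]*1000,np.degrees(r[2]),round(s,3))
p=read_camera("top")
for n,R,b,p0 in [("blue_tray",BL,1,(.615,.137,0)),("red_tray",RD,0,(.61,-.127,0))]:
    w=(142,170) if b else (157,204)
    m=up(floor(p,None,b))&poly(p,pts(p0,rect(w[0]-12,w[1]-12,0,0,20)))
    for _ in range(3):
        r,s=fit([(p,m)],R,p0); m=up(floor(p,None,b))&poly(p,pts(r,rect(w[0]-10,w[1]-10,0,0,20))); p0=r
    print(n,r[:2]*1000,np.degrees(r[2]),round(s,3),"outer px",proj(p,pts(r,rect(*w,0,0,21))).round(1).tolist())
for n,z in [("marker_mid",.007),("punch_mid",.005)]:
    for p,k in g[n]:
        k=k[::4,::4]; ys,xs=np.nonzero(k); W=atz(p,np.c_[xs,ys],z)[:,:2]; r=cv2.minAreaRect(W.astype(np.float32)*1000)
        u=np.linalg.svd(W-W.mean(0),full_matrices=False)[2][0]; print(n,r[0],r[1],"dir",np.degrees(np.arctan2(u[1],u[0])),"centroid",W.mean(0))
E
python3 m1.py
```

```text
tape_measure [425.5236 -43.0485] 78.38154098398792 0.839
tape_measure [425.2483 -43.3155] 76.21075477466299 0.912
tape_measure [427.323  -41.9003] 97.6409562185817 0.84
screw_box [ 407.3803 -253.9531] 96.63157601876964 0.944
screw_box [ 406.8856 -253.6881] 94.97742664046673 0.957
screw_box [ 409.3002 -253.9534] 96.82227294498762 0.941
bit_strip [424.9875 153.2731] 90.51838411302387 0.747
bit_strip [424.1509 152.484 ] 88.43298353226406 0.861
bit_strip [425.2049 152.2296] 92.89131479950278 0.642
pencil [410.4587 247.6599] 75.4551558858966 0.649
pencil [408.0397 250.2629] 75.24759393205339 0.677
pencil [420.3135 242.5033] 76.84504803470912 0.675
blue_tray [613.4707 137.8735] -0.2899375384710009 0.929 outer px [[293.8, 184.4], [294.6, 123.7], [222.2, 123.9], [220.0, 184.1]]
red_tray [ 608.0667 -125.3861] 1.6582557682751902 0.931 outer px [[417.9, 188.6], [414.1, 121.6], [326.4, 123.8], [328.4, 191.1]]
marker_mid (428.79791259765625, -146.3228759765625) (130.42759704589844, 14.193843841552734) dir -176.19247777021366 centroid [ 0.4355 -0.1469]
marker_mid (429.0824890136719, -148.16790771484375) (144.8599090576172, 14.44814682006836) dir -175.0030200406372 centroid [ 0.4276 -0.148 ]
punch_mid (436.63763427734375, 46.24185562133789) (94.4400863647461, 12.148844718933105) dir -167.66139719798142 centroid [0.434  0.0459]
punch_mid (621.9605712890625, -115.63689422607422) (212.453125, 229.69369506835938) dir -67.33213521679072 centroid [ 0.6209 -0.1153]
```

```bash
cat > plan.py <<'E'
import sys, numpy as np
from scipy.spatial.transform import Rotation as R
from workcell import status
# usage: plan.py x y z psi [claw] -> n identical rows from the present pose (or from --from chain); several targets separated by ,
def plan(cur,t):
    d=np.array(t[:3])-cur[:3]; dp=(t[3]-cur[3]+180)%360-180
    n=max(1,int(np.ceil(max(np.linalg.norm(d)*1.05/.040,abs(dp)/7.0))))
    while 1:
        s=dp/n; M=sum(np.exp(1j*np.radians(cur[3]+k*s)) for k in range(n))
        # world dxy = sum R * (tx, -ty): tool x at psi, tool y = (sin,-cos)
        w=(d[0]+1j*d[1])/M; r=[0,0,-s,w.real,-w.imag,-d[2]/n]
        if np.linalg.norm(r[3:])<.041: return n,r
        n+=1
st=status.read_state(); x=R.from_rotvec(st["tcp_rot"]).as_matrix()
cur=np.r_[st["tool_pos"],np.degrees(np.arctan2(x[1,0],x[0,0]))]
print("t",round(st["time"],2),"pose",cur.round(4),"tilt z",x[:,2].round(4),"w",round(st["width"],3),"grip",round(st["grip_force"],1),"F",st["wrist_force"].round(1))
for a in sys.argv[1:]:
    t=[float(v) for v in a.split(",")]
    n,r=plan(cur,t); print(n,"x",[round(v,2) for v in r[:3]]+[round(v,4) for v in r[3:]]); cur=np.array(t)
E
python3 plan.py .420,-.042,.16,-13 .420,-.042,.022,-13
```

```text
t 2.35 pose [ 0.2427 -0.6298  0.2313 21.0738] tilt z [-1.e-04  0.e+00 -1.e+00] w 0.995 grip 0.0 F [ 0.8 -0.1 -0.9]
17 x [0, 0, np.float64(2.0), np.float64(0.0136), np.float64(-0.034), np.float64(0.0042)]
4 x [0, 0, np.float64(-0.0), np.float64(0.0), np.float64(-0.0), np.float64(0.0345)]
```

Emit:
drive_tool(
  rows=[
    [0,0,2,0.0136,-0.034,0.0042,1],
    [0,0,2,0.0136,-0.034,0.0042,1],
    [0,0,2,0.0136,-0.034,0.0042,1],
    [0,0,2,0.0136,-0.034,0.0042,1],
    [0,0,2,0.0136,-0.034,0.0042,1],
    [0,0,2,0.0136,-0.034,0.0042,1],
    [0,0,2,0.0136,-0.034,0.0042,1],
    [0,0,2,0.0136,-0.034,0.0042,1],
  ],
  force=40,
)

```text
time: 3.02
tool_pos: [0.2818, -0.3388, 0.1976]
tcp_rot: [3.138, 0.135, 0.001]
wrist_force: [0.9, 0.3, 0.4]
width: 0.998
grip_force: 0.0
```

Emit:
drive_tool(
  rows=[
    [0,0,2,0.0136,-0.034,0.0042,1],
    [0,0,2,0.0136,-0.034,0.0042,1],
    [0,0,2,0.0136,-0.034,0.0042,1],
    [0,0,2,0.0136,-0.034,0.0042,1],
    [0,0,2,0.0136,-0.034,0.0042,1],
    [0,0,2,0.0136,-0.034,0.0042,1],
    [0,0,2,0.0136,-0.034,0.0042,1],
    [0,0,2,0.0136,-0.034,0.0042,1],
  ],
)

```text
time: 3.68
tool_pos: [0.3999, -0.0714, 0.1644]
tcp_rot: [3.127, -0.302, 0.002]
wrist_force: [0.8, -1.3, 0.8]
width: 0.996
grip_force: 0.0
```

Emit:
drive_tool(
  rows=[
    [0,0,2,0.0136,-0.034,0.0042,1],
    [0,0,0,0,0,0,1],
    [0,0,0,0,0,0,1],
  ],
)

```text
time: 3.93
tool_pos: [0.4197, -0.0408, 0.1599]
tcp_rot: [3.122, -0.346, -0.001]
wrist_force: [-0.1, -0.2, 0.5]
width: 0.995
grip_force: 0.0
```

```bash
python3 plan.py .420,-.042,.16,-13 .420,-.042,.022,-13
```

```text
t 3.93 pose [  0.4197  -0.0408   0.1599 -12.6367] tilt z [-5.e-04 -1.e-04 -1.e+00] w 0.995 grip 0.0 F [-0.1 -0.2  0.5]
1 x [0, 0, np.float64(0.36), np.float64(0.0006), np.float64(0.0011), np.float64(-0.0001)]
4 x [0, 0, np.float64(-0.0), np.float64(0.0), np.float64(-0.0), np.float64(0.0345)]
```

Works well. Descend and grip.

Emit:
drive_tool(
  rows=[
    [0,0,0.4,0.0006,0.0011,0.034,1],
    [0,0,0,0,0,0.034,1],
    [0,0,0,0,0,0.034,1],
    [0,0,0,0,0,0.024,1],
    [0,0,0,0,0,0.012,1],
    [0,0,0,0,0,0,1],
    [0,0,0,0,0,0,0.4],
    [0,0,0,0,0,0,0],
  ],
  force=40,
)

```text
time: 4.6
tool_pos: [0.4205, -0.0446, 0.0231]
tcp_rot: [3.12, -0.366, 0.003]
wrist_force: [0.2, -0.9, 0.4]
width: 0.75
grip_force: 0.0
```

Emit:
drive_tool(
  rows=[
    [0,0,0,0,0,0,0],
    [0,0,0,0,0,0,0],
    [0,0,0,0,0,0,0],
    [0,0,0,0,0,0,0],
    [0,0,0,0,0,0,0],
  ],
)

```text
time: 5.02
tool_pos: [0.4213, -0.0436, 0.0238]
tcp_rot: [-3.12, 0.365, -0.005]
wrist_force: [-0.4, 2.0, 6.4]
width: 0.441
grip_force: 39.6
```

```bash
python3 plan.py .420,-.042,.13,-13 .6457,.132,.13,89.7 .6457,.132,.03,89.7
```

```text
t 5.02 pose [  0.4213  -0.0436   0.0238 -13.3334] tilt z [ 3.3e-03 -1.0e-04 -1.0e+00] w 0.441 grip 39.6 F [-0.4  2.   6.4]
3 x [0, 0, np.float64(-0.11), np.float64(-0.0005), np.float64(-0.0004), np.float64(-0.0354)]
15 x [0, 0, np.float64(-6.85), np.float64(0.0218), np.float64(-0.001), np.float64(-0.0)]
3 x [0, 0, np.float64(-0.0), np.float64(0.0), np.float64(-0.0), np.float64(0.0333)]
```

Emit:
drive_tool(
  rows=[
    [0,0,0,0,0,-0.02,0],
    [0,0,0,0,0,-0.035,0],
    [0,0,0,0,0,-0.035,0],
    [0,0,0,0,0,-0.02,0],
    [0,0,-6.85,0.0218,-0.001,0,0],
    [0,0,-6.85,0.0218,-0.001,0,0],
    [0,0,-6.85,0.0218,-0.001,0,0],
    [0,0,-6.85,0.0218,-0.001,0,0],
  ],
)

```text
time: 5.68
tool_pos: [0.5072, -0.0445, 0.1328]
tcp_rot: [3.116, 0.394, 0.002]
wrist_force: [-0.6, 0.5, -1.7]
width: 0.437
grip_force: 44.6
```

Emit:
drive_tool(
  rows=[
    [0,0,-6.85,0.0218,-0.001,0,0],
    [0,0,-6.85,0.0218,-0.001,0,0],
    [0,0,-6.85,0.0218,-0.001,0,0],
    [0,0,-6.85,0.0218,-0.001,0,0],
    [0,0,-6.85,0.0218,-0.001,0,0],
    [0,0,-6.85,0.0218,-0.001,0,0],
    [0,0,-6.85,0.0218,-0.001,0,0],
    [0,0,-6.85,0.0218,-0.001,0,0],
  ],
)

```text
time: 6.35
tool_pos: [0.6344, 0.066, 0.1321]
tcp_rot: [2.586, 1.784, 0.0]
wrist_force: [0.2, -1.2, -2.6]
width: 0.437
grip_force: 44.6
```

Emit:
drive_tool(
  rows=[
    [0,0,-6.85,0.0218,-0.001,0,0],
    [0,0,-6.85,0.0218,-0.001,0,0],
    [0,0,-6.85,0.0218,-0.001,0,0],
    [0,0,0,0,0,0,0],
    [0,0,0,0,0,0,0],
    [0,0,0,0,0,0,0],
  ],
)

```text
time: 6.85
tool_pos: [0.6464, 0.129, 0.1318]
tcp_rot: [2.233, 2.21, -0.001]
wrist_force: [0.1, -0.7, -2.6]
width: 0.432
grip_force: 44.5
```

```bash
python3 plan.py .6457,.132,.06,89.7; python3 - <<'E'
from fit import *
v=views("tape_measure")
for p,m in v:
    print(len(v),cv2.boundingRect(m))
p=v[0][0]; a=p["color"][100:290,190:460,::-1]; cv2.imwrite("pics/t1.png",cv2.resize(a,None,fx=2.5,fy=2.5))
E
```

```text
t 6.85 pose [ 0.6464  0.129   0.1318 89.3977] tilt z [-4.e-04 -6.e-04 -1.e+00] w 0.432 grip 44.5 F [ 0.1 -0.7 -2.6]
2 x [0, 0, np.float64(-0.15), np.float64(0.0015), np.float64(-0.0004), np.float64(0.0359)]
2 (1032, 460, 60, 100)
2 (1196, 492, 116, 112)
```

View pics/t1.png

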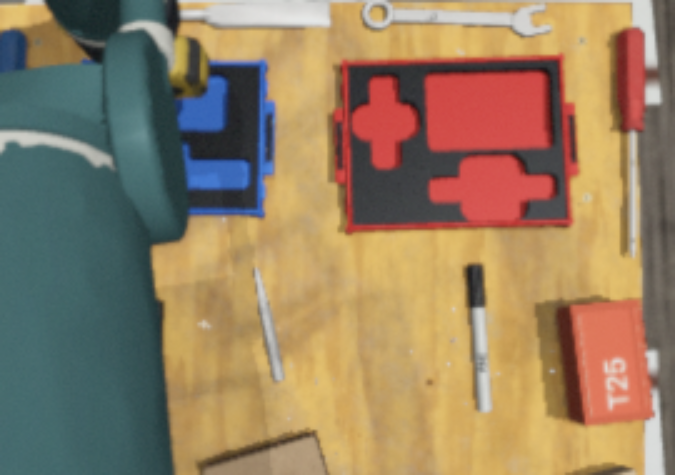

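The tape is held upright near the right end of the slot, at about (188,65) in the crop. The arm hides the rest of the slot. Now I'll lower it in steps.

Emit:
drive_tool(
  rows=[
    [0,0,0,0.003,-0.0008,0.035,0],
    [0,0,0,0,0,0.03,0],
    [0,0,0,0,0,0.015,0],
    [0,0,0,0,0,0.008,0],
    [0,0,0,0,0,0.005,0],
    [0,0,0,0,0,0,0],
    [0,0,0,0,0,0,0],
  ],
)

```text
time: 7.63
tool_pos: [0.6471, 0.1321, 0.0401]
tcp_rot: [2.232, 2.209, 0.003]
wrist_force: [0.2, 0.7, -1.8]
width: 0.436
grip_force: 44.5
```

Emit:
drive_tool(
  rows=[
    [0,0,0,0,0,0.003,0],
    [0,0,0,0,0,0.003,0],
    [0,0,0,0,0,0,0],
    [0,0,0,0,0,0,0],
  ],
)

```text
time: 7.97
tool_pos: [0.6461, 0.1322, 0.0332]
tcp_rot: [2.232, 2.21, 0.001]
wrist_force: [0.0, -0.0, -3.4]
width: 0.431
grip_force: 44.5
```

```bash
python3 plan.py .6457,.132,.03,89.7
```

```text
t 7.97 pose [6.46100e-01 1.32200e-01 3.32000e-02 8.94262e+01] tilt z [ 4.e-04  0.e+00 -1.e+00] w 0.431 grip 44.5 F [ 0.  -0.  -3.4]
1 x [0, 0, np.float64(-0.27), np.float64(-0.0002), np.float64(-0.0004), np.float64(0.0032)]
```

Emit:
drive_tool(
  rows=[
    [0,0,0,0,0,0.002,0],
    [0,0,0,0,0,0.001,0],
    [0,0,0,0,0,0,0],
    [0,0,0,0,0,0,0.6],
    [0,0,0,0,0,0,0.7],
    [0,0,0,0,0,0,0.7],
    [0,0,0,0,0,-0.01,0.8],
    [0,0,0,0,0,-0.03,0.8],
  ],
)

```text
time: 8.63
tool_pos: [0.6416, 0.1314, 0.0652]
tcp_rot: [-2.228, -2.206, 0.013]
wrist_force: [-0.4, 0.7, -0.7]
width: 0.799
grip_force: 0.0
```

Emit:
drive_tool(
  rows=[
    [0,0,0,0,0,-0.04,0.5],
    [0,0,0,0,0,-0.04,0.5],
    [0,0,0,0,0,0,0.5],
  ],
)

```text
time: 8.88
tool_pos: [0.6523, 0.1333, 0.1613]
tcp_rot: [2.226, 2.203, 0.022]
wrist_force: [1.8, -0.0, 3.2]
width: 0.501
grip_force: 0.0
```

```bash
python3 plan.py .429,-.147,.13,4.3 .429,-.147,.004,4.3
```

```text
t 8.88 pose [ 0.6523  0.1333  0.1613 89.4276] tilt z [ 0.0167  0.0028 -0.9999] w 0.501 grip 0.0 F [ 1.8 -0.   3.2]
13 x [0, 0, np.float64(6.55), np.float64(-0.0303), np.float64(0.0007), np.float64(0.0024)]
4 x [0, 0, np.float64(-0.0), np.float64(0.0), np.float64(-0.0), np.float64(0.0315)]
```

Emit:
drive_tool(
  rows=[
    [0,0,6.55,-0.0303,0.0007,0.0024,0.5],
    [0,0,6.55,-0.0303,0.0007,0.0024,0.5],
    [0,0,6.55,-0.0303,0.0007,0.0024,0.5],
    [0,0,6.55,-0.0303,0.0007,0.0024,0.5],
    [0,0,6.55,-0.0303,0.0007,0.0024,0.5],
    [0,0,6.55,-0.0303,0.0007,0.0024,0.5],
    [0,0,6.55,-0.0303,0.0007,0.0024,0.5],
    [0,0,6.55,-0.0303,0.0007,0.0024,0.5],
  ],
)

```text
time: 9.55
tool_pos: [0.5575, -0.0863, 0.1314]
tcp_rot: [2.981, 0.988, 0.002]
wrist_force: [0.2, -1.2, 0.2]
width: 0.497
grip_force: 0.0
```

Emit:
drive_tool(
  rows=[
    [0,0,6.55,-0.0303,0.0007,0.0024,0.5],
    [0,0,6.55,-0.0303,0.0007,0.0024,0.5],
    [0,0,6.55,-0.0303,0.0007,0.0024,0.5],
    [0,0,6.55,-0.0303,0.0007,0.0024,0.5],
    [0,0,6.55,-0.0303,0.0007,0.0024,0.5],
    [0,0,0,0,0,0,0.5],
    [0,0,0,0,0,0,0.5],
    [0,0,0,0,0,0,0.5],
  ],
)

```text
time: 10.22
tool_pos: [0.4234, -0.1489, 0.1197]
tcp_rot: [3.138, 0.118, 0.004]
wrist_force: [-0.3, -0.2, 0.1]
width: 0.499
grip_force: 0.0
```

```bash
python3 plan.py .429,-.147,.13,4.3 .429,-.147,.01,4.3; cat > look.py <<'E'
import sys
from fit import *
# look.py out.png cam x0 y0 x1 y1
o,c,x0,y0,x1,y1=sys.argv[1],sys.argv[2],*map(int,sys.argv[3:7])
p=read_camera(c); a=p["color"][y0:y1,x0:x1,::-1]; f=min(800/a.shape[1],600/a.shape[0])
cv2.imwrite("pics/"+o,cv2.resize(a,None,fx=f,fy=f,interpolation=cv2.INTER_CUBIC)); print("scale",f)
E
python3 look.py t2.png top 200 100 340 205
```

```text
t 10.22 pose [ 0.4234 -0.1489  0.1197  4.3082] tilt z [ 2.6e-03 -8.0e-04 -1.0e+00] w 0.499 grip 0.0 F [-0.3 -0.2  0.1]
1 x [0, 0, np.float64(0.01), np.float64(0.0057), np.float64(-0.0015), np.float64(-0.0103)]
4 x [0, 0, np.float64(-0.0), np.float64(0.0), np.float64(-0.0), np.float64(0.03)]
scale 5.714285714285714
```

View pics/t2.png

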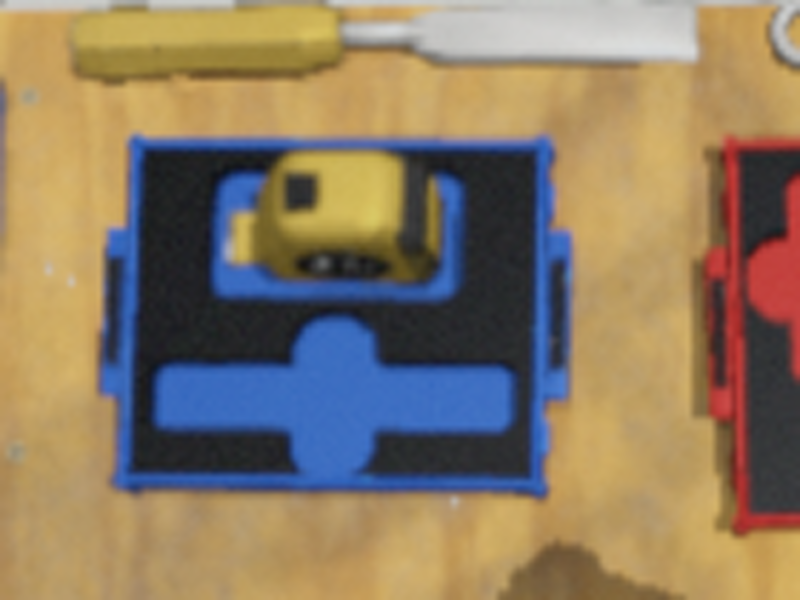

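The tape sits inside its slot at about (340,215). Now the marker.

Emit:
drive_tool(
  rows=[
    [0,0,0,0.0057,-0.0015,0.03,0.5],
    [0,0,0,0,0,0.03,0.5],
    [0,0,0,0,0,0.03,0.5],
    [0,0,0,0,0,0.015,0.5],
    [0,0,0,0,0,0.006,0.5],
    [0,0,0,0,0,0,0.5],
    [0,0,0,0,0,0,0.5],
  ],
  force=25,
)

```text
time: 10.85
tool_pos: [0.4293, -0.1467, 0.0082]
tcp_rot: [3.139, 0.119, 0.001]
wrist_force: [0.3, -1.3, -0.0]
width: 0.498
grip_force: 0.0
```

```bash
python3 plan.py .429,-.147,.005,4.3
```

```text
t 10.85 pose [ 0.4293 -0.1467  0.0082  4.3321] tilt z [ 9.e-04 -3.e-04 -1.e+00] w 0.498 grip 0.0 F [ 0.3 -1.3 -0. ]
1 x [0, 0, np.float64(0.03), np.float64(-0.0003), np.float64(0.0003), np.float64(0.0032)]
```

Emit:
drive_tool(
  rows=[
    [0,0,0,0,0,0.003,0.5],
    [0,0,0,0,0,0,0.3],
    [0,0,0,0,0,0,0.2],
    [0,0,0,0,0,0,0],
    [0,0,0,0,0,0,0],
    [0,0,0,0,0,0,0],
    [0,0,0,0,0,0,0],
  ],
  force=25,
)

```text
time: 11.43
tool_pos: [0.4288, -0.147, 0.0057]
tcp_rot: [3.139, 0.117, 0.003]
wrist_force: [0.5, 0.4, 5.8]
width: 0.126
grip_force: 26.1
```

Emit:
drive_tool(
  rows=[
    [0,0,0,0,0,-0.02,0],
    [0,0,0,0,0,-0.035,0],
    [0,0,0,0,0,-0.035,0],
    [0,0,0,0,0,-0.02,0],
    [0,0,0,0,0,0,0],
  ],
)

```text
time: 11.85
tool_pos: [0.4316, -0.1482, 0.12]
tcp_rot: [3.135, 0.117, 0.014]
wrist_force: [1.1, -0.1, -0.5]
width: 0.128
grip_force: 25.4
```

```bash
python3 plan.py .579,.137,.115,89.7; python3 - <<'E'
from fit import *
for p,m in views("marker_mid"): print(cv2.boundingRect(m[::4,::4]))
E
python3 look.py m2.png scene 270 130 430 250
```

```text
t 11.85 pose [ 0.4316 -0.1482  0.12    4.2731] tilt z [ 0.0093 -0.0038 -0.9999] w 0.128 grip 25.4 F [ 1.1 -0.1 -0.5]
13 x [0, 0, np.float64(-6.57), np.float64(0.0256), np.float64(-0.0088), np.float64(0.0004)]
(248, 221, 7, 31)
(348, 179, 31, 26)
scale 5.0
```

View pics/m2.png

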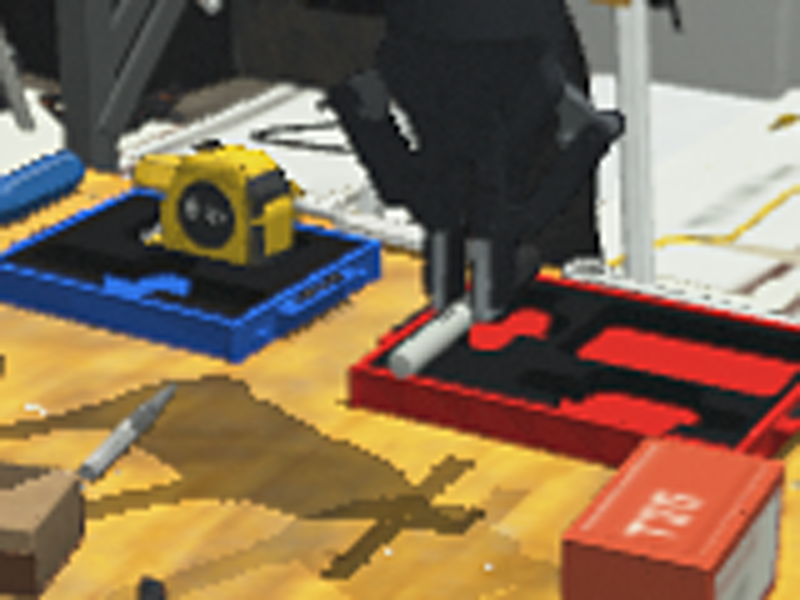

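The marker is gripped at mid-barrel at about (430,340) and looks roughly level. Carry it over.

Emit:
drive_tool(
  rows=[
    [0,0,-6.57,0.0256,-0.0088,0,0],
    [0,0,-6.57,0.0256,-0.0088,0,0],
    [0,0,-6.57,0.0256,-0.0088,0,0],
    [0,0,-6.57,0.0256,-0.0088,0,0],
    [0,0,-6.57,0.0256,-0.0088,0,0],
    [0,0,-6.57,0.0256,-0.0088,0,0],
    [0,0,-6.57,0.0256,-0.0088,0,0],
    [0,0,-6.57,0.0256,-0.0088,0,0],
  ],
)

```text
time: 12.87
tool_pos: [0.5728, 0.0055, 0.1131]
tcp_rot: [-2.758, -1.502, 0.003]
wrist_force: [0.3, 0.5, 0.4]
width: 0.127
grip_force: 25.4
```

Emit:
drive_tool(
  rows=[
    [0,0,-6.57,0.0256,-0.0088,0,0],
    [0,0,-6.57,0.0256,-0.0088,0,0],
    [0,0,-6.57,0.0256,-0.0088,0,0],
    [0,0,-6.57,0.0256,-0.0088,0,0],
    [0,0,-6.57,0.0256,-0.0088,0,0],
    [0,0,0,0,0,0,0],
    [0,0,0,0,0,0,0],
    [0,0,0,0,0,0,0],
  ],
)

```text
time: 13.53
tool_pos: [0.5744, 0.1378, 0.1135]
tcp_rot: [-2.228, -2.214, 0.003]
wrist_force: [0.0, -0.4, 0.4]
width: 0.127
grip_force: 25.4
```

```bash
python3 plan.py .5785,.1375,.04,89.7
```

```text
t 13.53 pose [ 0.5744  0.1378  0.1135 89.6601] tilt z [-1.9e-03 -8.0e-04 -1.0e+00] w 0.127 grip 25.4 F [ 0.  -0.4  0.4]
2 x [0, 0, np.float64(-0.02), np.float64(-0.0001), np.float64(0.0021), np.float64(0.0368)]
```

Emit:
drive_tool(
  rows=[
    [0,0,0,0,0.002,0.035,0],
    [0,0,0,0,0.002,0.03,0],
    [0,0,0,0,0,0.015,0],
    [0,0,0,0,0,0.01,0],
    [0,0,0,0,0,0.005,0],
    [0,0,0,0,0,0,0],
    [0,0,0,0,0,0,0],
  ],
)

```text
time: 14.12
tool_pos: [0.5798, 0.1376, 0.0204]
tcp_rot: [2.228, 2.214, 0.001]
wrist_force: [0.3, 0.3, 1.4]
width: 0.131
grip_force: 25.4
```

```bash
python3 plan.py .5785,.1375,.012,89.7
```

```text
t 14.12 pose [5.79800e-01 1.37600e-01 2.04000e-02 8.96258e+01] tilt z [ 1.e-03  1.e-04 -1.e+00] w 0.131 grip 25.4 F [0.3 0.3 1.4]
1 x [0, 0, np.float64(-0.07), np.float64(-0.0001), np.float64(-0.0013), np.float64(0.0084)]
```

Emit:
drive_tool(
  rows=[
    [0,0,0,0,-0.001,0.004,0],
    [0,0,0,0,0,0.003,0],
    [0,0,0,0,0,0.001,0],
    [0,0,0,0,0,0,0],
    [0,0,0,0,0,0,0],
  ],
)

```text
time: 14.53
tool_pos: [0.5781, 0.1381, 0.0119]
tcp_rot: [2.227, 2.215, 0.0]
wrist_force: [0.3, 0.4, -0.8]
width: 0.123
grip_force: 25.4
```

Emit:
drive_tool(
  rows=[
    [0,0,0,0,0,0,0.2],
    [0,0,0,0,0,0,0.3],
    [0,0,0,0,0,0,0.3],
    [0,0,0,0,0,-0.01,0.32],
    [0,0,0,0,0,-0.03,0.32],
    [0,0,0,0,0,-0.04,0.32],
    [0,0,0,0,0,-0.04,0.5],
    [0,0,0,0,0,0,1],
  ],
)

```text
time: 15.2
tool_pos: [0.5844, 0.1393, 0.1423]
tcp_rot: [2.221, 2.209, 0.021]
wrist_force: [0.7, 0.4, 0.7]
width: 0.587
grip_force: 0.0
```

```bash
python3 plan.py .407,-.254,.16,6 .407,-.254,.022,6
```

```text
t 15.2 pose [ 0.5844  0.1393  0.1423 89.6864] tilt z [ 0.016   0.0031 -0.9999] w 0.587 grip 0.0 F [0.7 0.4 0.7]
12 x [0, 0, np.float64(6.97), np.float64(-0.0381), np.float64(0.0098), np.float64(-0.0015)]
4 x [0, 0, np.float64(-0.0), np.float64(0.0), np.float64(-0.0), np.float64(0.0345)]
```

Emit:
drive_tool(
  rows=[
    [0,0,6.97,-0.038,0.0098,-0.003,1],
    [0,0,6.97,-0.038,0.0098,-0.003,1],
    [0,0,6.97,-0.038,0.0098,-0.003,1],
    [0,0,6.97,-0.038,0.0098,-0.003,1],
    [0,0,6.97,-0.038,0.0098,-0.003,1],
    [0,0,6.97,-0.038,0.0098,-0.003,1],
    [0,0,6.97,-0.038,0.0098,-0.003,1],
    [0,0,6.97,-0.038,0.0098,-0.003,1],
  ],
)

```text
time: 15.87
tool_pos: [0.5243, -0.1612, 0.1568]
tcp_rot: [3.006, 0.907, 0.003]
wrist_force: [0.3, -0.7, -0.0]
width: 0.999
grip_force: 0.0
```

Emit:
drive_tool(
  rows=[
    [0,0,6.97,-0.038,0.0098,-0.003,1],
    [0,0,6.97,-0.038,0.0098,-0.003,1],
    [0,0,6.97,-0.038,0.0098,-0.003,1],
    [0,0,6.97,-0.038,0.0098,-0.003,1],
    [0,0,0,0,0,0,1],
    [0,0,0,0,0,0,1],
    [0,0,0,0,0,0,1],
  ],
)

```text
time: 16.45
tool_pos: [0.402, -0.2549, 0.1684]
tcp_rot: [3.137, 0.166, 0.003]
wrist_force: [0.7, 0.2, 0.6]
width: 1.001
grip_force: 0.0
```

```bash
python3 plan.py .407,-.254,.10,6.3; python3 look.py t3.png top 200 100 340 205; python3 - <<'E'
from fit import *
B=box(62,105,0,60)
for v in views("screw_box"):
    r,s=fit([v],lambda p,q:poly(p,pts(q,B)),(.407,-.254,1.67)); print(r[:2]*1000,np.degrees(r[2]),s)
E
```

```text
t 16.45 pose [ 0.402  -0.2549  0.1684  6.0419] tilt z [ 1.7e-03 -5.0e-04 -1.0e+00] w 1.001 grip 0.0 F [0.7 0.2 0.6]
2 x [0, 0, np.float64(-0.13), np.float64(0.0025), np.float64(-0.0002), np.float64(0.0342)]
scale 5.714285714285714
[ 407.41953784 -253.54666352] 94.37636305311985 0.6365748423498174
[ 409.29610189 -253.93905275] 96.81203612885534 0.9235900545785325
```

View pics/t3.png

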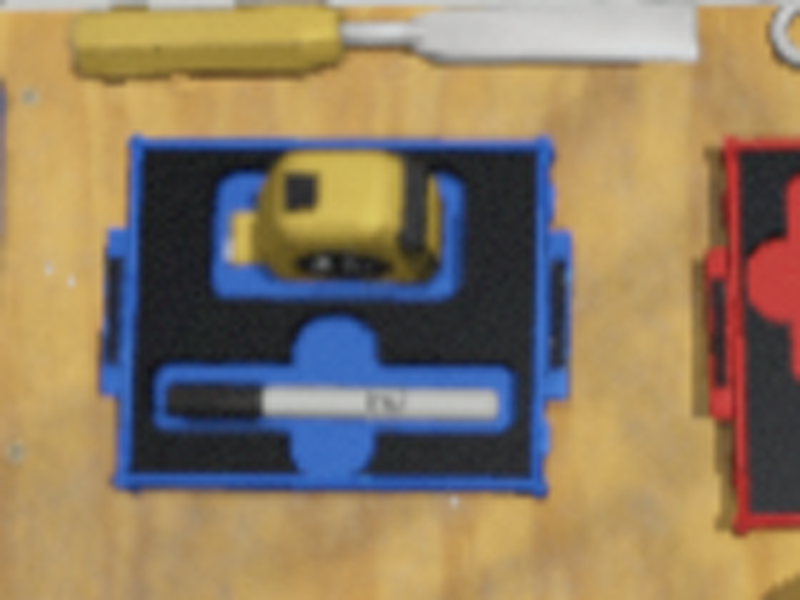

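The marker lies fully in its slot, at about (330,400). Now the screw box.

Emit:
drive_tool(
  rows=[
    [0,0,0,0.005,0,0.035,1],
    [0,0,0,0,0,0.035,1],
    [0,0,0,0,0,0.035,1],
    [0,0,0,0,0,0.025,1],
    [0,0,0,0,0,0.013,1],
    [0,0,0,0,0,0,1],
    [0,0,0,0,0,0,1],
  ],
)

```text
time: 17.28
tool_pos: [0.4064, -0.2532, 0.0238]
tcp_rot: [-3.135, -0.168, 0.003]
wrist_force: [-0.5, -0.0, -0.1]
width: 0.997
grip_force: 0.0
```

Emit:
drive_tool(
  rows=[
    [0,0,0,0,0,0,0.6],
    [0,0,0,0,0,0,0.3],
    [0,0,0,0,0,0,0],
    [0,0,0,0,0,0,0],
    [0,0,0,0,0,0,0],
    [0,0,0,0,0,0,0],
  ],
  force=45,
)

```text
time: 17.78
tool_pos: [0.4082, -0.2548, 0.0266]
tcp_rot: [3.136, 0.165, 0.005]
wrist_force: [1.2, 1.7, 5.8]
width: 0.715
grip_force: 52.5
```

```bash
python3 plan.py .407,-.254,.12,6.3
```

```text
t 17.78 pose [ 0.4082 -0.2548  0.0266  6.0377] tilt z [ 0.0032 -0.0014 -1.    ] w 0.715 grip 52.5 F [1.2 1.7 5.8]
3 x [0, 0, np.float64(-0.09), np.float64(-0.0004), np.float64(-0.0003), np.float64(-0.0311)]
```

Emit:
drive_tool(
  rows=[
    [0,0,0,0,0,-0.015,0],
    [0,0,0,0,0,-0.03,0],
    [0,0,0,0,0,-0.035,0],
    [0,0,0,0,0,-0.02,0],
    [0,0,0,0,0,0,0],
  ],
)

```text
time: 18.2
tool_pos: [0.4095, -0.2564, 0.1295]
tcp_rot: [3.131, 0.165, 0.012]
wrist_force: [0.9, -0.5, -5.8]
width: 0.717
grip_force: 52.5
```

```bash
python3 plan.py .6382,-.1575,.12,91.7
```

```text
t 18.2 pose [ 0.4095 -0.2564  0.1295  6.0422] tilt z [ 0.0078 -0.0057 -1.    ] w 0.717 grip 52.5 F [ 0.9 -0.5 -5.8]
13 x [0, 0, np.float64(-6.59), np.float64(0.0195), np.float64(0.008), np.float64(0.0007)]
```

Emit:
drive_tool(
  rows=[
    [0,0,-6.59,0.0195,0.008,0,0],
    [0,0,-6.59,0.0195,0.008,0,0],
    [0,0,-6.59,0.0195,0.008,0,0],
    [0,0,-6.59,0.0195,0.008,0,0],
    [0,0,-6.59,0.0195,0.008,0,0],
    [0,0,-6.59,0.0195,0.008,0,0],
    [0,0,-6.59,0.0195,0.008,0,0],
    [0,0,-6.59,0.0195,0.008,0,0],
  ],
)

```text
time: 18.87
tool_pos: [0.5674, -0.2342, 0.1213]
tcp_rot: [-2.731, -1.547, 0.004]
wrist_force: [0.5, -0.1, -5.9]
width: 0.715
grip_force: 52.3
```

Emit:
drive_tool(
  rows=[
    [0,0,-6.59,0.0195,0.008,0,0],
    [0,0,-6.59,0.0195,0.008,0,0],
    [0,0,-6.59,0.0195,0.008,0,0],
    [0,0,-6.59,0.0195,0.008,0,0],
    [0,0,-6.59,0.0195,0.008,0,0],
    [0,0,0,0,0,0,0],
    [0,0,0,0,0,0,0],
    [0,0,0,0,0,0,0],
  ],
)

```text
time: 19.53
tool_pos: [0.6339, -0.1554, 0.1221]
tcp_rot: [-2.186, -2.251, 0.004]
wrist_force: [-0.3, 0.1, -5.7]
width: 0.72
grip_force: 52.3
```

```bash
python3 plan.py .6382,-.1575,.05,91.7
```

```text
t 19.53 pose [ 0.6339 -0.1554  0.1221 91.6778] tilt z [-4.e-03  5.e-04 -1.e+00] w 0.72 grip 52.3 F [-0.3  0.1 -5.7]
2 x [0, 0, np.float64(-0.01), np.float64(-0.0011), np.float64(0.0021), np.float64(0.0361)]
```

Emit:
drive_tool(
  rows=[
    [0,0,0,-0.001,0.002,0.03,0],
    [0,0,0,-0.001,0.002,0.025,0],
    [0,0,0,0,0,0.015,0],
    [0,0,0,0,0,0.007,0],
    [0,0,0,0,0,0.003,0],
    [0,0,0,0,0,0,0],
    [0,0,0,0,0,0,0],
  ],
)

```text
time: 20.12
tool_pos: [0.6404, -0.1582, 0.0457]
tcp_rot: [2.188, 2.252, 0.001]
wrist_force: [0.4, -0.4, -5.4]
width: 0.718
grip_force: 52.1
```

```bash
python3 plan.py .6382,-.1575,.031,91.7
```

```text
t 20.12 pose [ 6.40400e-01 -1.58200e-01  4.57000e-02  9.16649e+01] tilt z [ 1.7e-03 -6.0e-04 -1.0e+00] w 0.718 grip 52.1 F [ 0.4 -0.4 -5.4]
1 x [0, 0, np.float64(-0.04), np.float64(0.0008), np.float64(-0.0022), np.float64(0.0147)]
```

Emit:
drive_tool(
  rows=[
    [0,0,0,0.0008,-0.0018,0.002,0],
    [0,0,0,0,0,0.004,0],
    [0,0,0,0,0,0.003,0],
    [0,0,0,0,0,0.002,0],
    [0,0,0,0,0,0,0],
    [0,0,0,0,0,0,0],
  ],
)

```text
time: 20.62
tool_pos: [0.6376, -0.1566, 0.0334]
tcp_rot: [-2.187, -2.254, 0.0]
wrist_force: [-0.4, -0.5, -4.9]
width: 0.722
grip_force: 52.3
```

```bash
python3 plan.py .6382,-.1575,.031,91.7
```

```text
t 20.62 pose [ 6.37600e-01 -1.56600e-01  3.34000e-02  9.17224e+01] tilt z [-5.e-04  1.e-04 -1.e+00] w 0.722 grip 52.3 F [-0.4 -0.5 -4.9]
1 x [0, 0, np.float64(0.02), np.float64(-0.0009), np.float64(0.0005), np.float64(0.0024)]
```

Emit:
drive_tool(
  rows=[
    [0,0,0,0,0,0.002,0],
    [0,0,0,0,0,0.001,0],
    [0,0,0,0,0,0,0],
    [0,0,0,0,0,0,0.9],
    [0,0,0,0,0,0,1],
    [0,0,0,0,0,0,1],
    [0,0,0,0,0,-0.01,1],
    [0,0,0,0,0,-0.03,1],
  ],
)

```text
time: 21.28
tool_pos: [0.634, -0.1557, 0.0663]
tcp_rot: [-2.182, -2.248, 0.007]
wrist_force: [0.6, -0.7, -0.2]
width: 1.002
grip_force: 0.0
```

Emit:
drive_tool(
  rows=[
    [0,0,0,0,0,-0.04,1],
    [0,0,0,0,0,-0.04,0.8],
    [0,0,0,0,0,0,0.5],
    [0,0,0,0,0,0,0.5],
  ],
)

```text
time: 21.62
tool_pos: [0.6413, -0.1577, 0.1564]
tcp_rot: [2.182, 2.248, 0.007]
wrist_force: [-0.6, 0.4, 1.0]
width: 0.602
grip_force: 0.0
```

```bash
python3 plan.py .425,.1525,.14,0
```

```text
t 21.62 pose [ 0.6413 -0.1577  0.1564 91.7148] tilt z [ 0.0095 -0.0027 -1.    ] w 0.602 grip 0.0 F [-0.6  0.4  1. ]
14 x [0, 0, np.float64(6.55), np.float64(0.0074), np.float64(-0.0292), np.float64(0.0012)]
```

Emit:
drive_tool(
  rows=[
    [0,0,6.55,0.0074,-0.0292,0,0.5],
    [0,0,6.55,0.0074,-0.0292,0,0.5],
    [0,0,6.55,0.0074,-0.0292,0,0.5],
    [0,0,6.55,0.0074,-0.0292,0,0.5],
    [0,0,6.55,0.0074,-0.0292,0,0.5],
    [0,0,6.55,0.0074,-0.0292,0,0.5],
    [0,0,6.55,0.0074,-0.0292,0,0.5],
    [0,0,6.55,0.0074,-0.0292,0,0.5],
  ],
)

```text
time: 22.28
tool_pos: [0.4454, -0.0211, 0.1492]
tcp_rot: [-2.961, -1.046, 0.004]
wrist_force: [0.2, 0.7, 0.2]
width: 0.498
grip_force: 0.0
```

Emit:
drive_tool(
  rows=[
    [0,0,6.55,0.0074,-0.0292,0,0.5],
    [0,0,6.55,0.0074,-0.0292,0,0.5],
    [0,0,6.55,0.0074,-0.0292,0,0.5],
    [0,0,6.55,0.0074,-0.0292,0,0.5],
    [0,0,6.55,0.0074,-0.0292,0,0.5],
    [0,0,6.55,0.0074,-0.0292,0,0.5],
    [0,0,0,0,0,0,0.5],
    [0,0,0,0,0,0,0.5],
  ],
)

```text
time: 22.95
tool_pos: [0.4203, 0.1539, 0.1497]
tcp_rot: [3.141, 0.01, -0.003]
wrist_force: [0.3, -0.6, -0.7]
width: 0.504
grip_force: 0.0
```

```bash
python3 plan.py .425,.1525,.1,0; python3 look.py t4.png top 310 100 450 205
```

```text
t 22.95 pose [0.4203 0.1539 0.1497 0.3794] tilt z [-2.e-03 -8.e-04 -1.e+00] w 0.504 grip 0.0 F [ 0.3 -0.6 -0.7]
2 x [0, 0, np.float64(0.19), np.float64(0.0023), np.float64(0.0007), np.float64(0.0248)]
scale 5.714285714285714
```

View pics/t4.png

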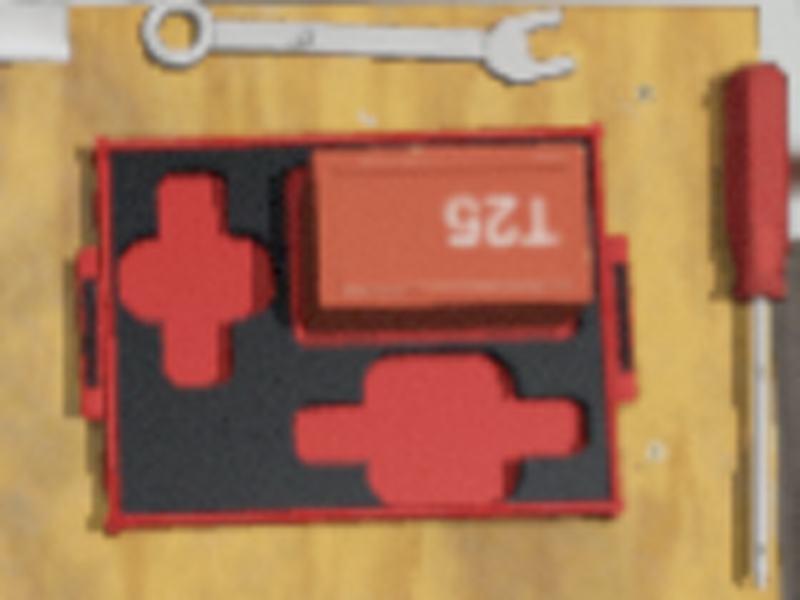

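The screw box is seated upright in its cut-out, at about (450,230). Now the bit strip.

Emit:
drive_tool(
  rows=[
    [0,0,0.2,0.0047,0.0019,0.035,0.5],
    [0,0,0,0,0,0.035,0.5],
    [0,0,0,0,0,0.035,0.5],
    [0,0,0,0,0,0.025,0.5],
    [0,0,0,0,0,0.01,0.5],
    [0,0,0,0,0,0,0.5],
    [0,0,0,0,0,0,0.5],
  ],
)

```text
time: 23.58
tool_pos: [0.4259, 0.1503, 0.0107]
tcp_rot: [3.141, -0.003, -0.002]
wrist_force: [0.1, -0.2, 1.1]
width: 0.507
grip_force: 0.0
```

```bash
python3 plan.py .425,.152,.005,0
```

```text
t 23.58 pose [ 0.4259  0.1503  0.0107 -0.1167] tilt z [-1.e-03 -4.e-04 -1.e+00] w 0.507 grip 0.0 F [ 0.1 -0.2  1.1]
1 x [0, 0, np.float64(-0.12), np.float64(-0.0009), np.float64(-0.0017), np.float64(0.0057)]
```

Emit:
drive_tool(
  rows=[
    [0,0,0,-0.0009,-0.0017,0.0055,0.5],
    [0,0,0,0,0,0,0.3],
    [0,0,0,0,0,0,0.2],
    [0,0,0,0,0,0,0],
    [0,0,0,0,0,0,0],
    [0,0,0,0,0,0,0],
    [0,0,0,0,0,0,0],
  ],
  force=30,
)

```text
time: 24.17
tool_pos: [0.4263, 0.1532, 0.0065]
tcp_rot: [-3.141, 0.002, -0.004]
wrist_force: [-0.7, -0.4, 5.5]
width: 0.177
grip_force: 31.2
```

```bash
python3 plan.py .425,.152,.005,0
```

```text
t 24.17 pose [ 0.4263  0.1532  0.0065 -0.0613] tilt z [ 2.4e-03  6.0e-04 -1.0e+00] w 0.177 grip 31.2 F [-0.7 -0.4  5.5]
1 x [0, 0, np.float64(-0.06), np.float64(-0.0013), np.float64(0.0012), np.float64(0.0015)]
```

Emit:
drive_tool(
  rows=[
    [0,0,0,0,0,-0.02,0],
    [0,0,0,0,0,-0.035,0],
    [0,0,0,0,0,-0.035,0],
    [0,0,0,0,0,-0.035,0],
    [0,0,0,0,0,0,0],
  ],
)

```text
time: 24.58
tool_pos: [0.4303, 0.1545, 0.1379]
tcp_rot: [-3.138, 0.002, -0.021]
wrist_force: [1.9, 0.5, 0.5]
width: 0.177
grip_force: 30.4
```

```bash
python3 plan.py .6275,-.0615,.13,1.7; python3 look.py s4.png scene 210 130 330 220
```

```text
t 24.58 pose [ 0.4303  0.1545  0.1379 -0.0661] tilt z [ 0.0131  0.004  -0.9999] w 0.177 grip 30.4 F [1.9 0.5 0.5]
8 x [0, 0, np.float64(-0.22), np.float64(0.0243), np.float64(0.0273), np.float64(0.001)]
scale 6.666666666666667
```

View pics/s4.png

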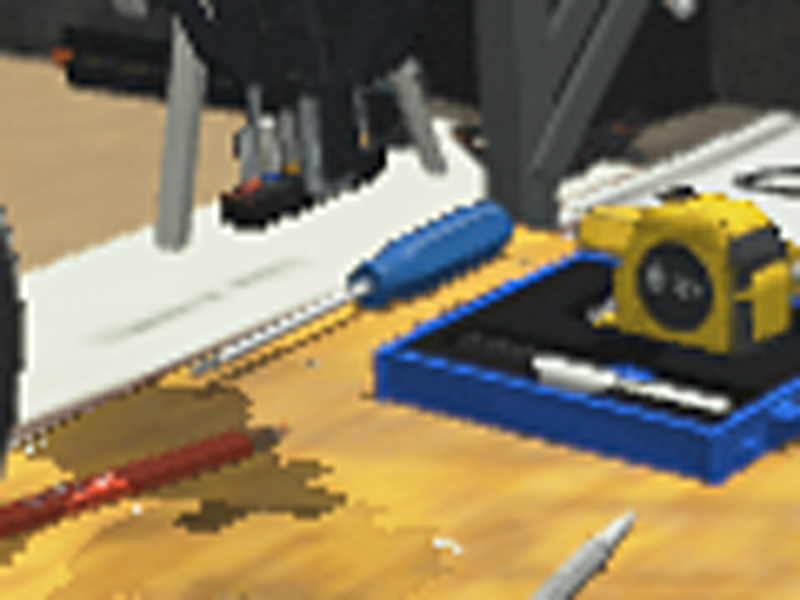

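The strip is held upright at its base. Carry it to the red tray.

Emit:
drive_tool(
  rows=[
    [0,0,-0.2,0.0243,0.0273,0,0],
    [0,0,-0.2,0.0243,0.0273,0,0],
    [0,0,-0.2,0.0243,0.0273,0,0],
    [0,0,-0.2,0.0243,0.0273,0,0],
    [0,0,-0.2,0.0243,0.0273,0,0],
    [0,0,-0.2,0.0243,0.0273,0,0],
    [0,0,-0.2,0.0243,0.0273,0,0],
    [0,0,-0.2,0.0243,0.0273,0,0],
  ],
)

```text
time: 25.3
tool_pos: [0.6215, -0.0648, 0.128]
tcp_rot: [-3.141, -0.042, 0.005]
wrist_force: [0.2, -0.4, 0.3]
width: 0.177
grip_force: 30.4
```

Emit:
drive_tool(
  rows=[
    [0,0,0,0,0,0,0],
    [0,0,0,0,0,0,0],
    [0,0,0,0,0,0,0],
  ],
)

```text
time: 25.55
tool_pos: [0.6202, -0.0631, 0.1282]
tcp_rot: [-3.14, -0.041, 0.006]
wrist_force: [-0.3, 1.3, -0.3]
width: 0.174
grip_force: 30.4
```

```bash
python3 plan.py .628,-.0615,.03,1.7
```

```text
t 25.55 pose [ 0.6202 -0.0631  0.1282  1.4872] tilt z [-3.8e-03  9.0e-04 -1.0e+00] w 0.174 grip 30.4 F [-0.3  1.3 -0.3]
3 x [0, 0, np.float64(-0.07), np.float64(0.0026), np.float64(-0.0005), np.float64(0.0327)]
```

Emit:
drive_tool(
  rows=[
    [0,0,-0.2,0.004,-0.0015,0.035,0],
    [0,0,0,0.0035,0,0.03,0],
    [0,0,0,0,0,0.018,0],
    [0,0,0,0,0,0.009,0],
    [0,0,0,0,0,0.005,0],
    [0,0,0,0,0,0,0],
    [0,0,0,0,0,0,0],
  ],
)

```text
time: 26.13
tool_pos: [0.6297, -0.0613, 0.0342]
tcp_rot: [3.141, 0.048, 0.002]
wrist_force: [0.1, 1.0, -0.1]
width: 0.175
grip_force: 30.4
```

```bash
python3 plan.py .628,-.0615,.013,1.7
```

```text
t 26.13 pose [ 0.6297 -0.0613  0.0342  1.7584] tilt z [ 1.3e-03 -2.0e-04 -1.0e+00] w 0.175 grip 30.4 F [ 0.1  1.  -0.1]
1 x [0, 0, np.float64(0.06), np.float64(-0.0017), np.float64(0.0001), np.float64(0.0212)]
```

Emit:
drive_tool(
  rows=[
    [0,0,0,-0.001,0,0.006,0],
    [0,0,0,0,0,0.006,0],
    [0,0,0,0,0,0.004,0],
    [0,0,0,0,0,0.003,0],
    [0,0,0,0,0,0.002,0],
    [0,0,0,0,0,0,0],
    [0,0,0,0,0,0,0],
  ],
)

```text
time: 26.72
tool_pos: [0.6282, -0.0619, 0.0126]
tcp_rot: [-3.141, -0.047, 0.001]
wrist_force: [-2.5, -0.7, 4.2]
width: 0.176
grip_force: 30.9
```

```bash
python3 plan.py .628,-.0615,.0125,1.7
```

```text
t 26.72 pose [ 0.6282 -0.0619  0.0126  1.7126] tilt z [-3.e-04  0.e+00 -1.e+00] w 0.176 grip 30.9 F [-2.5 -0.7  4.2]
1 x [0, 0, np.float64(0.01), np.float64(-0.0002), np.float64(-0.0004), np.float64(0.0001)]
```

Emit:
drive_tool(
  rows=[
    [0,0,0,0,0,0,0.25],
    [0,0,0,0,0,0,0.3],
    [0,0,0,0,0,0,0.3],
    [0,0,0,0,0,-0.008,0.3],
    [0,0,0,0,0,-0.02,0.3],
    [0,0,0,0,0,-0.035,0.3],
    [0,0,0,0,0,-0.04,0.4],
    [0,0,0,0,0,-0.03,0.4],
  ],
)

```text
time: 27.38
tool_pos: [0.6288, -0.0625, 0.148]
tcp_rot: [3.14, 0.047, 0.003]
wrist_force: [1.4, 0.3, -0.2]
width: 0.397
grip_force: 0.0
```

```bash
python3 - <<'E'
from fit import *
g=views("punch_mid",("top",))+views("punch_mid",("top",))
for p,k in g:
    k=k[::4,::4]; ys,xs=np.nonzero(k); W=atz(p,np.c_[xs,ys],.005)[:,:2]; r=cv2.minAreaRect(W.astype(np.float32)*1000)
    c=W.mean(0); _,_,V=np.linalg.svd(W-c,full_matrices=False); u=V[0]*np.sign(V[0][0]); t=(W-c)@u
    print(r,"dir",np.degrees(np.arctan2(u[1],u[0])),"ends",(c+u*t.min()).round(4),(c+u*t.max()).round(4))
    for f in (.1,.25,.4,.55,.7,.9):
        q=t.min()+f*(t.max()-t.min()); s=abs(t-q)<.004; print(f,W[s].mean(0).round(4))
E
python3 plan.py .425,.043,.13,-10
python3 look.py t5.png top 280 100 450 280
```

```text
((649.927734375, -62.536651611328125), (85.51878356933594, 27.0559024810791), 85.49718475341797) dir 84.77115007775541 ends [ 0.6439 -0.105 ] [ 0.6517 -0.0197]
0.1 [ 0.6443 -0.0965]
0.25 [ 0.6472 -0.0839]
0.4 [ 0.6479 -0.0742]
0.55 [nan nan]
0.7 [ 0.6466 -0.0449]
0.9 [ 0.6525 -0.0285]
t 27.88 pose [ 0.627  -0.0617  0.1432  1.7169] tilt z [-3.3e-03  4.0e-04 -1.0e+00] w 0.403 grip 0.0 F [-0.5  0.3  0.6]
6 x [0, 0, np.float64(1.95), np.float64(-0.0346), np.float64(-0.0156), np.float64(0.0022)]
scale 3.3333333333333335<stdin>:8: RuntimeWarning: Mean of empty slice.
  ret = um.true_divide(
```

View pics/t5.png

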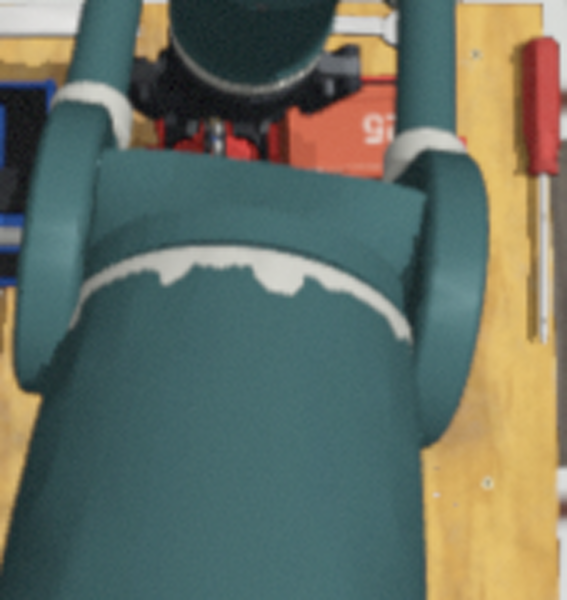

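The arm hides the punch, so I'll move aside, measure again and check the strip.

Emit:
drive_tool(
  rows=[
    [0,0,0,-0.028,0.028,-0.003,0.4],
    [0,0,0,-0.028,0.028,-0.003,0.4],
    [0,0,0,-0.028,0.028,-0.003,0.4],
    [0,0,0,-0.028,0.028,-0.003,0.4],
    [0,0,0,-0.028,0.028,-0.003,0.4],
    [0,0,0,-0.028,0.028,-0.003,0.4],
    [0,0,0,0,0,0,0.4],
    [0,0,0,0,0,0,0.4],
  ],
)

```text
time: 28.6
tool_pos: [0.464, -0.2361, 0.163]
tcp_rot: [-3.141, -0.041, 0.0]
wrist_force: [0.4, -0.4, -0.5]
width: 0.399
grip_force: 0.0
```

```bash
python3 - <<'E'
from fit import *
g=views("punch_mid",("top",))+views("punch_mid",("top",))
for p,k in g:
    k=k[::4,::4]; ys,xs=np.nonzero(k); W=atz(p,np.c_[xs,ys],.005)[:,:2]
    c=W.mean(0); _,_,V=np.linalg.svd(W-c,full_matrices=False); u=V[0]*np.sign(V[0][0]); t=(W-c)@u
    print("dir",np.degrees(np.arctan2(u[1],u[0])),"ends",(c+u*t.min()).round(4),(c+u*t.max()).round(4))
    for f in (.1,.25,.4,.55,.7,.9):
        q=t.min()+f*(t.max()-t.min()); s=abs(t-q)<.004; print(f,W[s].mean(0).round(4))
E
python3 plan.py .425,.043,.13,10
python3 look.py t6.png top 280 100 430 260
```

```text
dir 11.745387220365725 ends [0.3926 0.0372] [0.4872 0.0569]
0.1 [0.4017 0.0396]
0.25 [0.4165 0.0415]
0.4 [0.4307 0.0446]
0.55 [0.4444 0.0482]
0.7 [0.4584 0.0516]
0.9 [0.4772 0.0551]
dir 11.91908962964726 ends [0.3904 0.0365] [0.4894 0.0574]
0.1 [0.4007 0.0384]
0.25 [0.415  0.0422]
0.4 [0.4302 0.0448]
0.55 [0.445  0.0478]
0.7 [0.4598 0.0507]
0.9 [0.4792 0.0559]
t 28.8 pose [ 0.4661 -0.2338  0.1629  1.7984] tilt z [-2.e-04  5.e-04 -1.e+00] w 0.4 grip 0.0 F [ 0.3  0.7 -1. ]
8 x [0, 0, np.float64(-1.03), np.float64(-0.0019), np.float64(-0.035), np.float64(0.0041)]
scale 3.75
```

View pics/t6.png

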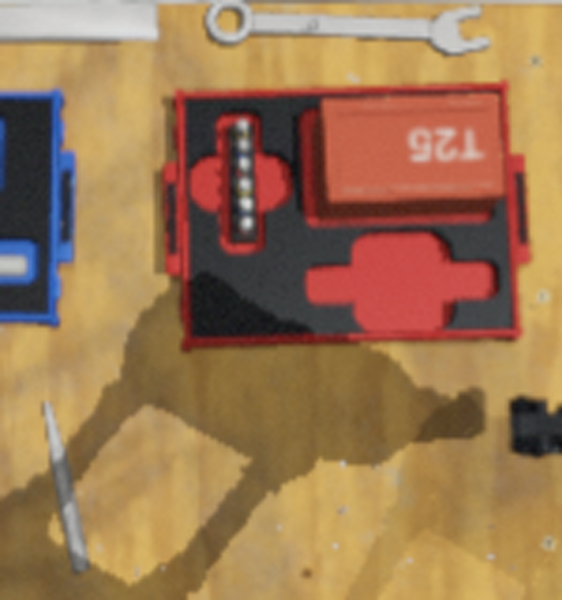

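The strip stands in its cut-out, at about (243,180). The punch lies clear, at about (66,490).

Emit:
drive_tool(
  rows=[
    [0,0,-1.25,-0.0014,-0.035,0.0041,0.4],
    [0,0,-1.25,-0.0014,-0.035,0.0041,0.4],
    [0,0,-1.25,-0.0014,-0.035,0.0041,0.4],
    [0,0,-1.25,-0.0014,-0.035,0.0041,0.4],
    [0,0,-1.25,-0.0014,-0.035,0.0041,0.4],
    [0,0,-1.25,-0.0014,-0.035,0.0041,0.4],
    [0,0,-1.25,-0.0014,-0.035,0.0041,0.4],
    [0,0,-1.25,-0.0014,-0.035,0.0041,0.4],
  ],
)

```text
time: 29.52
tool_pos: [0.4243, 0.0448, 0.1303]
tcp_rot: [-3.125, -0.326, -0.001]
wrist_force: [-0.3, 0.3, -0.7]
width: 0.4
grip_force: 0.0
```

Emit:
drive_tool(
  rows=[
    [0,0,0,0,0,0,0.4],
    [0,0,0,0,0,0,0.4],
    [0,0,0,0,0,0,0.4],
  ],
)

```text
time: 29.77
tool_pos: [0.4249, 0.0428, 0.1305]
tcp_rot: [3.124, 0.325, 0.0]
wrist_force: [-0.9, -0.2, -0.4]
width: 0.397
grip_force: 0.0
```

```bash
python3 plan.py .4255,.0437,.13,11.8 .4255,.0437,.005,11.8
```

```text
t 29.77 pose [ 0.4249  0.0428  0.1305 11.8691] tilt z [ 3.e-04 -5.e-04 -1.e+00] w 0.397 grip 0.0 F [-0.9 -0.2 -0.4]
1 x [0, 0, np.float64(0.07), np.float64(0.0008), np.float64(-0.0008), np.float64(0.0005)]
4 x [0, 0, np.float64(-0.0), np.float64(0.0), np.float64(-0.0), np.float64(0.0312)]
```

Emit:
drive_tool(
  rows=[
    [0,0,0,0.0008,-0.0008,0.035,0.4],
    [0,0,0,0,0,0.035,0.4],
    [0,0,0,0,0,0.03,0.4],
    [0,0,0,0,0,0.015,0.4],
    [0,0,0,0,0,0.006,0.4],
    [0,0,0,0,0,0,0.4],
    [0,0,0,0,0,0,0.4],
  ],
)

```text
time: 30.35
tool_pos: [0.4262, 0.0424, 0.01]
tcp_rot: [3.125, 0.319, 0.001]
wrist_force: [0.5, 0.5, -0.4]
width: 0.398
grip_force: 0.0
```

```bash
python3 plan.py .4255,.0437,.004,11.8
```

```text
t 30.35 pose [4.26200e-01 4.24000e-02 1.00000e-02 1.16424e+01] tilt z [ 8.e-04 -1.e-04 -1.e+00] w 0.398 grip 0.0 F [ 0.5  0.5 -0.4]
1 x [0, 0, np.float64(-0.16), np.float64(-0.0004), np.float64(-0.0014), np.float64(0.006)]
```

Emit:
drive_tool(
  rows=[
    [0,0,0,0,-0.001,0.006,0.4],
    [0,0,0,0,0,0,0.25],
    [0,0,0,0,0,0,0.15],
    [0,0,0,0,0,0,0],
    [0,0,0,0,0,0,0],
    [0,0,0,0,0,0,0],
    [0,0,0,0,0,0,0],
  ],
  force=35,
)

```text
time: 30.93
tool_pos: [0.4258, 0.0441, 0.0042]
tcp_rot: [3.125, 0.321, 0.002]
wrist_force: [-0.8, -1.3, 6.6]
width: 0.099
grip_force: 34.5
```

Emit:
drive_tool(
  rows=[
    [0,0,0,0,0,-0.02,0],
    [0,0,0,0,0,-0.035,0],
    [0,0,0,0,0,-0.035,0],
    [0,0,0,0,0,-0.03,0],
    [0,0,0,0,0,0,0],
  ],
)

```text
time: 31.35
tool_pos: [0.4299, 0.0444, 0.1299]
tcp_rot: [3.125, 0.321, 0.019]
wrist_force: [1.2, 0.2, -0.3]
width: 0.1
grip_force: 34.3
```

```bash
python3 plan.py .5652,-.1748,.125,91.7; python3 look.py s6.png scene 230 130 350 220
```

```text
t 31.35 pose [ 0.4299  0.0444  0.1299 11.7304] tilt z [ 1.210e-02  7.000e-04 -9.999e-01] w 0.1 grip 34.3 F [ 1.2  0.2 -0.3]
12 x [0, 0, np.float64(-6.66), np.float64(-0.0067), np.float64(0.0223), np.float64(0.0004)]
scale 6.666666666666667
```

View pics/s6.png

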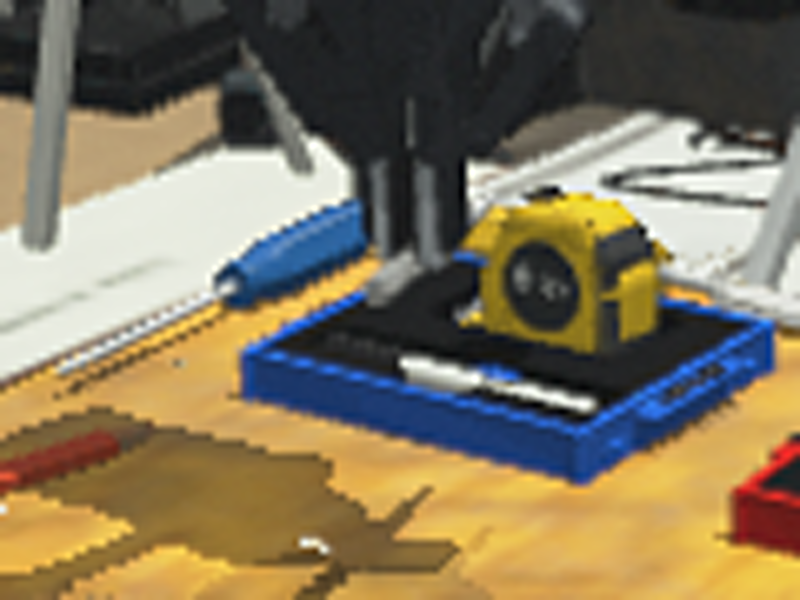

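The punch is held at about (400,270). Carry it over.

Emit:
drive_tool(
  rows=[
    [0,0,-6.66,-0.0067,0.0223,0,0],
    [0,0,-6.66,-0.0067,0.0223,0,0],
    [0,0,-6.66,-0.0067,0.0223,0,0],
    [0,0,-6.66,-0.0067,0.0223,0,0],
    [0,0,-6.66,-0.0067,0.0223,0,0],
    [0,0,-6.66,-0.0067,0.0223,0,0],
    [0,0,-6.66,-0.0067,0.0223,0,0],
    [0,0,-6.66,-0.0067,0.0223,0,0],
  ],
)

```text
time: 32.07
tool_pos: [0.4799, -0.1273, 0.1211]
tcp_rot: [-2.643, -1.693, 0.004]
wrist_force: [-0.1, 0.4, -0.6]
width: 0.099
grip_force: 34.3
```

Emit:
drive_tool(
  rows=[
    [0,0,-6.66,-0.0067,0.0223,0,0],
    [0,0,-6.66,-0.0067,0.0223,0,0],
    [0,0,-6.66,-0.0067,0.0223,0,0],
    [0,0,-6.66,-0.0067,0.0223,0,0],
    [0,0,0,0,0,0,0],
    [0,0,0,0,0,0,0],
    [0,0,0,0,0,0,0],
  ],
)

```text
time: 32.65
tool_pos: [0.5582, -0.1744, 0.1213]
tcp_rot: [-2.188, -2.249, 0.003]
wrist_force: [-0.2, -0.8, -0.4]
width: 0.099
grip_force: 34.4
```

```bash
python3 plan.py .5652,-.1748,.03,91.7
```

```text
t 32.65 pose [ 0.5582 -0.1744  0.1213 91.5644] tilt z [-0.004   0.0015 -1.    ] w 0.099 grip 34.4 F [-0.2 -0.8 -0.4]
3 x [0, 0, np.float64(-0.05), np.float64(-0.0002), np.float64(0.0023), np.float64(0.0304)]
```

Emit:
drive_tool(
  rows=[
    [0,0,0,0,0.0035,0.033,0],
    [0,0,0,0,0.0025,0.03,0],
    [0,0,0,0,0,0.018,0],
    [0,0,0,0,0,0.009,0],
    [0,0,0,0,0,0,0],
    [0,0,0,0,0,0,0],
  ],
)

```text
time: 33.15
tool_pos: [0.5652, -0.1745, 0.0332]
tcp_rot: [-2.189, -2.252, 0.001]
wrist_force: [0.2, -0.3, 0.2]
width: 0.099
grip_force: 34.4
```

```bash
python3 plan.py .5652,-.1748,.012,91.7
```

```text
t 33.15 pose [ 5.65200e-01 -1.74500e-01  3.32000e-02  9.16309e+01] tilt z [-1.1e-03  4.0e-04 -1.0e+00] w 0.099 grip 34.4 F [ 0.2 -0.3  0.2]
1 x [0, 0, np.float64(-0.07), np.float64(-0.0003), np.float64(0.0), np.float64(0.0212)]
```

Emit:
drive_tool(
  rows=[
    [0,0,0,0,0,0.008,0],
    [0,0,0,0,0,0.006,0],
    [0,0,0,0,0,0.004,0],
    [0,0,0,0,0,0.003,0],
    [0,0,0,0,0,0,0],
    [0,0,0,0,0,0,0],
  ],
)

```text
time: 33.65
tool_pos: [0.5659, -0.175, 0.0123]
tcp_rot: [-2.189, -2.253, 0.0]
wrist_force: [0.4, -0.4, -1.7]
width: 0.099
grip_force: 34.4
```

```bash
python3 plan.py .5652,-.1748,.0105,91.7
```

```text
t 33.65 pose [ 5.65900e-01 -1.75000e-01  1.23000e-02  9.16371e+01] tilt z [-2.e-04  1.e-04 -1.e+00] w 0.099 grip 34.4 F [ 0.4 -0.4 -1.7]
1 x [0, 0, np.float64(-0.06), np.float64(0.0002), np.float64(-0.0007), np.float64(0.0018)]
```

Emit:
drive_tool(
  rows=[
    [0,0,0,0,0,0.0015,0],
    [0,0,0,0,0,0,0],
    [0,0,0,0,0,0,0.15],
    [0,0,0,0,0,0,0.25],
    [0,0,0,0,0,0,0.25],
    [0,0,0,0,0,-0.008,0.25],
    [0,0,0,0,0,-0.025,0.25],
    [0,0,0,0,0,-0.035,0.25],
  ],
)

```text
time: 34.32
tool_pos: [0.5636, -0.174, 0.0767]
tcp_rot: [-2.186, -2.249, 0.004]
wrist_force: [0.4, -0.4, 0.1]
width: 0.249
grip_force: 0.0
```

Emit:
drive_tool(
  rows=[
    [0,0,0,0,0,-0.04,0.25],
    [0,0,0,0,0,-0.04,0.25],
    [0,0,0,-0.028,-0.02,0,0.25],
    [0,0,0,-0.028,-0.02,0,0.25],
    [0,0,0,-0.028,-0.02,0,0.25],
    [0,0,0,-0.028,-0.02,0,0.25],
    [0,0,0,-0.028,-0.02,0,0.25],
    [0,0,0,-0.02,-0.01,0,0.25],
  ],
)

```text
time: 34.98
tool_pos: [0.4592, -0.3404, 0.1601]
tcp_rot: [2.189, 2.25, -0.001]
wrist_force: [0.2, 0.4, -0.4]
width: 0.255
grip_force: 0.0
```

Emit:
drive_tool(
  rows=[
    [0,0,0,0,0,0,0.25],
    [0,0,0,0,0,0,0.25],
    [0,0,0,0,0,0,0.25],
    [0,0,0,0,0,0,0.25],
  ],
)

```text
time: 35.32
tool_pos: [0.4613, -0.3373, 0.1592]
tcp_rot: [2.188, 2.254, 0.001]
wrist_force: [-0.2, 0.0, 0.3]
width: 0.249
grip_force: 0.0
```

```bash
python3 plan.py; python3 look.py t7.png top 190 100 450 280; python3 look.py s7.png scene 230 140 460 290
```

```text
t 35.32 pose [ 0.4613 -0.3373  0.1592 91.6913] tilt z [ 7.e-04  0.e+00 -1.e+00] w 0.249 grip 0.0 F [-0.2  0.   0.3]
scale 3.076923076923077
scale 3.4782608695652173
```

View pics/t7.png

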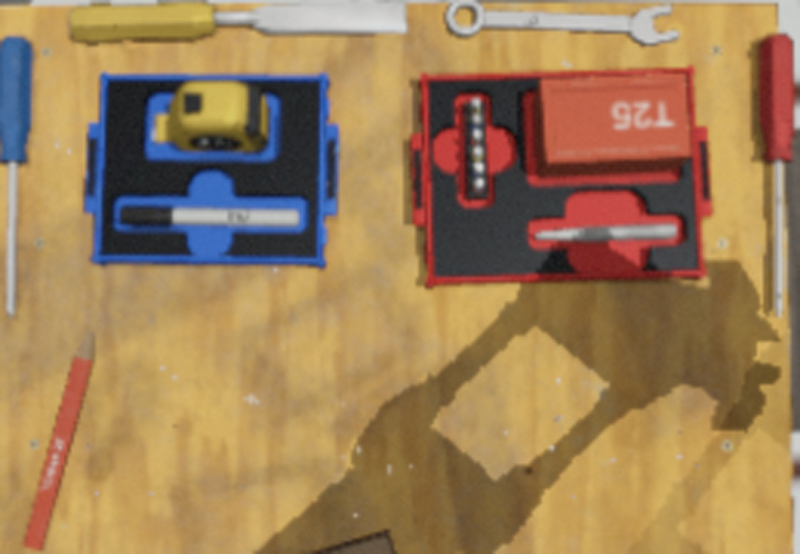

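View pics/s7.png

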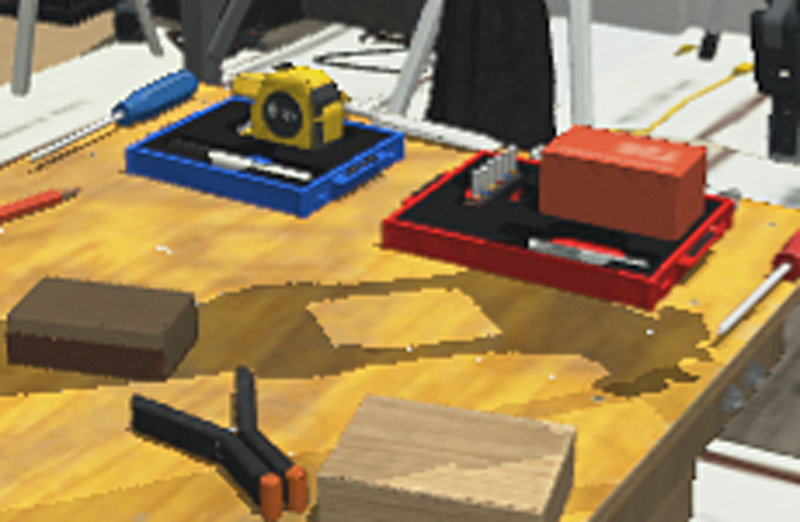

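All five tools are seated: tape (220,120), marker (210,215), strip (478,150), box (615,120), punch (605,232). The pencil is untouched and the arm is clear.

```bash
python3 -c "from workcell import workorder; print(workorder.finish_job())"
```

```text
the job is handed in; nothing more can be done
None
```

Both kits are made up and the job is handed in at about 35 s of the 128 s limit: the last pictures show all five tools seated in their cut-outs, with the tape measure and bit strip upright and the pencil where it lay; no verdict came back.

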